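# Roll the sprouting jar onto its mat and switch on the grow lamp

## Task

The green glass sprouting jar that lies on its side belongs on the cork mat in front of the grow lamp. Push along its top with your fingertips to roll it there, a stroke at a time, never lifting it, skidding it or shoving it from below its mid-height, and leave it lying still across the middle of the mat; then push the chrome toggle on the switch box over to its other end to switch the lamp on. Nothing needs gripping, and leave everything else on the shelf where it is.

Things in the scene. Friction and masses are not known exactly. Their poses are not given: they have to be found in the camera images.
- jar: Green glass sprouting jar lying on its side: 152 mm long, 84 mm in diameter, 0.3-0.6 kg, steel lid. Origin: on its axis, half-way along, 42 mm up; x axis along it to the lid; y and z turn as it rolls. Straight glass from x = -76 to +39 mm. It starts 130-170 mm left or right of the mat's centre line, parallel to it within 0.06 rad. Fingertips grip its dry glass without slipping; let go, it soon stops.
- mat: Rectangular cork mat fixed flat on the grey melamine shelf, 210 by 140 mm, under 1 mm thick (nothing to climb). Origin: its centre, on the shelf. x axis: along its 210 mm side, roughly away from the robot; y axis: along its 140 mm side, the way the jar has to roll. The jar is to lie along the mat's x axis, centred on the mat.
- toggle (a joint): Angle of the chrome toggle lever about its pivot, rad: near 0 = off (leaning 0.4 rad to the switch box's -x side, towards the robot), 0.8 = on (leaning 0.4 rad to the box's +x side, against its stop). It stays where it is left; it takes about 2 N at the tip to move it.
- toggle_tip (a point): Centre of the round tip (12 mm in diameter) of the chrome toggle lever. The lever is a thin bat, 36 mm from pivot to tip; its pivot is fixed 44 mm above the shelf, so the tip stands 77 mm up at either end of its swing and 80 mm half-way.
- switchbox: White plastic switch box fixed to the shelf, to the left or the right of the mat, 90 (x) by 60 (y) by 36 mm high, with the toggle in the middle of its top. Origin: the centre of its underside, 44 mm straight below the toggle's pivot. x axis: the way the toggle is pushed to switch on, roughly away from the robot.
- growlamp: Grow lamp: an aluminium LED bar, 314 mm long and 145 mm high over all, on two low steel stands fixed to the shelf behind the mat, parallel to the mat's y axis, its lens tilted down towards the mat. Origin: on the shelf under the bar's middle, 230 mm from the mat's centre along the mat's x axis. Not to be struck.
- tin: Round metal seed tin standing on the other side of the mat from the jar, 75 mm in diameter, 90 mm high, loose. Origin: centre of its underside. Leave it alone.
- oregano: Blue ceramic pot of oregano, 110 mm in diameter at the rim, 100 mm high (leaves to about 220 mm), loose, standing on the opposite side from the switch box. Origin: centre of its underside. Leave it alone.
- dibber: Steel dibber with a wooden handle lying to the left of the robot's base, 190 mm long, 29 mm thick. Origin: under its middle. Leave it alone.
- funnel: Grey silicone funnel standing mouth down far back on the right, 104 mm in diameter, 115 mm high. Origin: centre of its underside. Leave it alone.
- spoon: Wooden spoon, 260 mm long, lying to the right of the robot's base. Origin: under its middle. Leave it alone.
- mister: Amber glass mister bottle with a black spray head, 72 mm in diameter, 190 mm high, on the right. Origin: centre of its underside. Leave it alone.
- jar_upright: A second sprouting jar of the same kind, standing upright on its base far back on the left, 84 mm in diameter, 152 mm high. Origin: centre of its underside. Leave it alone.
Not all that is in view belongs to the job. Leave any blue look-alike of the jar alone.

How it is judged:
By the outcome, as a careful person would: the job done as asked, in the order asked, and still so for the second after the job is handed in, with the robot touching nothing.
It also fails if it takes over 64 s, if anything falls off the work surface, if the arm or the gripper's body presses on something with over 40 N, if the wrist force passes 120 N, or if a joint passes its speed limit or range.

## Robot

A 6-joint arm with a two-finger parallel gripper is mounted at the origin on the work surface. World frame = base frame: x ahead of the robot, y to its left, z up, the work surface at z = 0. Lengths are in m, angles in rad, forces in N, time in s.
With the tool pointing down it reaches from about 0.35 to 0.95 m from the base axis. Payload 17.4 kg.
Tool frame: the origin (TCP) lies midway between the tips of the shut fingers; the grasp point (between the pads) lies manip.tcp_to_grasp behind it (manip.tcp_to_grasp is the distance from the TCP to the grasp point, in m); z points along the fingers, y is the direction in which the jaws open and shut (so a half turn about z gives the same grasp; the last joint's range is limited). The gripper opens to 93 mm and grips with 3 to 60 N. Pads are 15 mm wide; open, the fingers measure 128 mm over their backs; the gripper's body (75 mm by 188 mm) begins 65 mm behind the grasp point.
Start: joints at [-1.214, 0.116, 1.442, -0, 1.584, -0.038], TCP at [0.26, -0.623, 0.219] pointing down, gripper open.
Joint ranges: [-2.83, 2.83], [-0.83, 2.19], [0.07, 2.5], [-1.14, 4.28], [0.01, 3], [-2.97, 2.97]. Speed limits (rad/s): [1.89, 1.89, 2.22, 3.14, 3.14, 3.14].

## Interface

Orientations are given as a unit quaternion [x, y, z, w].
In Python, from rig import manip gives the robot as it stands. The module is installed in compiled form; this text tells all that it offers.
- The arm moves only by the shell command python3 -m crank 'ROWS'. ROWS is JSON, a list of rows, each a list of 7 numbers: the shift along the tool's x, y, z each as a share of 25 mm, from -1 to 1, then the turn, a rotation vector about the tool's x, y, z each as a share of 0.08 rad, from -1 to 1, then the opening, from 0 (shut) to 1 (fully open). In form: [[tx, ty, tz, rx, ry, rz, jaw], ...]. A call has 1 to 8 rows; each row shifts and turns the commanded pose from where the row before left it, along the tool's axes as they then stand; what a row does not reach is not made up. A row lasts 1/10 s, in which the tool goes at most 50 mm and 8.59 degrees, less where a joint would pass 70% of its speed; a pose out of reach is approached as far as the arm can. A call with a number of a shift or a turn outside -1 to 1 is refused whole. A call with a gripper value outside its range is refused whole. The fingers move at their own pace and stop on an object; the grip force is fixed at half the most. Time passes only in rows, so rows that do not move let the fingers close. It gives the time, the measured TCP pose, the force and the opening at its end, in the units of the state.
- manip.get_obs(): the state, without advancing time (a new reading comes with each control period).
- manip.capture(name): name is "scene" or "top" or "wrist"; returns a dict with "frame" (420x560x3 uint8, blue, green, red), "fx", "fy", "cx", "cy" (pixels), "rvec" (rotation vector, rad) and "tvec" (3), from world to camera coordinates, as OpenCV has them; the wrist camera has in their place "tool_from_camera" (4x4, takes a point from camera to tool coordinates, whose origin is the TCP and whose axes are the flange's). Camera axes: x right, y down, z forward; pixel columns grow to the right and rows downward; lengths in m; the calibration is good to about 2 mm. A picture is of the moment at which its call begins: read the wrist's pose just before it. There is no depth.
- manip.job_done(): hands the job in, once; it reports no verdict.
Trained networks look in the newest picture that a camera, given by its name, has taken for a name from the list of things; names that differ only in an ending like _2 or _b are one class to them, and where a whole thing is asked for, a point or a joint stands for the part that bears it (a point fixed in the world has none). Each returns a list of dicts, best first, with "score" (0 to 1); they miss things now and then, are a little off and sometimes report something else, mostly with a low value. They report only what shows in the picture. A call takes as long as a camera call. They do not tell look-alikes from the thing itself.
- manip.find_in(camera, target): "uv" ([column, row] in pixels, amid what is visible of it).
- manip.regions_of(camera, target): "pixels" (420x560 bool, what is visible of it) and "uv" ([column, row] in pixels, amid what is visible of it).
- manip.pinpoint(camera, target): "uv" ([column, row] in pixels: a listed point, or the origin of a listed thing).
The state is a dict: "time": time; "joints": joint angles; "qvel": joint speeds; "joint_torque": joint torques, N m; "position": TCP position; "tool_rot": TCP orientation; "contact_force": force on the tool from outside, world axes, zero at the start; "moment": the same for the moment, N m; "width": finger opening in m.
Only numpy, scipy, OpenCV 4.12 (cv2) and the standard library are available. Lean on these libraries where they do the work, as an engineer would, in place of code of your own. Each camera call takes 0.05 s, during which the arm holds its last target.

## Working session

There is one attempt and no reset: what is moved stays moved. The work goes in short steps, Python scripts to look and compute and a shell command to move; the robot and the scene stay as the last step left them, time stands still between calls to the robot, and variables do not carry over. Pictures are saved under pics/ and viewed, and the job is handed in when it is done.

```bash
mkdir -p pics; python3 - <<'E'
from rig import manip
import cv2
o=manip.get_obs()
for k,v in o.items(): print(k,v)
print(manip.tcp_to_grasp)
for n in ["scene","top"]:
    c=manip.capture(n); cv2.imwrite(f"pics/{n}0.png",c["frame"])
    print(n,{k:v for k,v in c.items() if k!="frame"})
    for t in ["jar","mat","toggle_tip","switchbox","growlamp","tin","oregano","mister"]:
        print(t,[(x["uv"],round(float(x["score"]),2)) for x in manip.pinpoint(n,t)])
E
```

```text
time 0.0
joints [-1.21377649e+00  1.16449675e-01  1.44228505e+00  1.09509274e-05
  1.58400351e+00 -3.78192669e-02]
qvel [ 0.00174697 -0.0004939  -0.00049518 -0.00113945 -0.00041276 -0.00067007]
joint_torque [ 1.74540277e-03 -7.21259236e+01 -6.22616529e+01  7.78854126e-02
  2.36326642e-02 -1.09841625e-05]
position [ 0.25955235 -0.62286856  0.21791738]
tool_rot [ 9.80575796e-01  1.96139697e-01 -8.56249069e-05 -5.66383632e-04]
contact_force [ 0.06314779 -0.4983678  -0.43768693]
moment [-0.00669456  0.02699943  0.01075008]
width 0.09295915198394787
0.0188
scene {'fx': 533.5160680923018, 'fy': 533.5160680923018, 'cx': 279.587267965808, 'cy': 204.5765930619105, 'rvec': array([ 2.32032682,  0.67658785, -0.25797325]), 'tvec': array([-0.41743718, -0.2100426 ,  1.66853139])}
jar [([323.0, 161.9], 0.72), ([256.2, 131.3], 0.56), ([389.0, 146.4], 0.38)]
mat [([285.8, 203.4], 0.93)]
toggle_tip [([389.5, 149.4], 0.72), ([358.2, 245.1], 0.58), ([197.5, 286.1], 0.46)]
switchbox [([202.1, 303.0], 0.77), ([196.7, 282.6], 0.29)]
growlamp [([357.3, 246.4], 0.6)]
tin [([258.0, 233.1], 0.87)]
oregano []
mister [([193.7, 361.7], 0.73)]
top {'fx': 530.937785030182, 'fy': 530.937785030182, 'cx': 286.0900323163697, 'cy': 197.07569347104942, 'rvec': array([ 2.1406942 , -2.15350236,  0.16436656]), 'tvec': array([-0.07076566,  0.54938025,  1.72348616])}
jar [([209.5, 270.4], 0.91), ([213.5, 205.2], 0.66)]
mat [([262.0, 206.3], 0.94)]
toggle_tip []
switchbox [([376.3, 205.1], 0.85), ([385.7, 262.3], 0.25), ([259.7, 205.8], 0.21)]
growlamp [([271.5, 139.7], 0.74)]
tin [([305.9, 209.0], 0.68), ([374.3, 204.4], 0.46)]
oregano [([146.2, 221.8], 0.56), ([375.9, 208.1], 0.35), ([383.8, 262.6], 0.24)]
mister [([412.8, 189.5], 0.65), ([143.0, 267.6], 0.24)]
```

View pics/scene0.png

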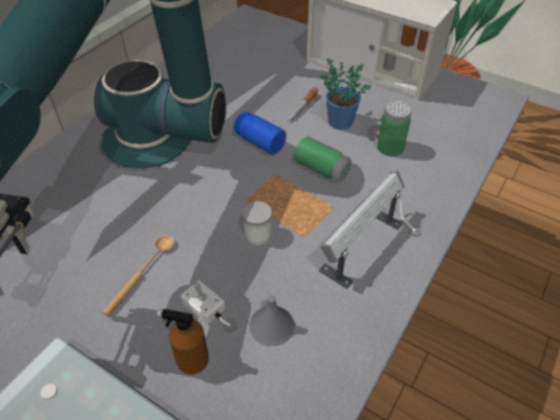

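View pics/top0.png

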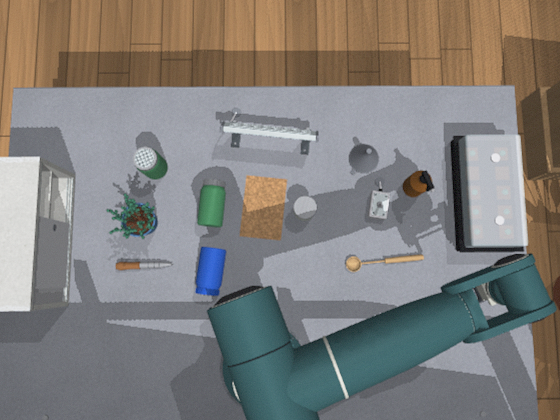

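```bash
cat > h.py <<'E'
from rig import manip
import cv2, numpy as np
from scipy.spatial.transform import Rotation as R
def cam(n):
    o=manip.get_obs(); c=manip.capture(n)
    if n=="wrist":
        T=np.eye(4);T[:3,:3]=R.from_quat(o["tool_rot"]).as_matrix();T[:3,3]=o["position"]
        W=T@c["tool_from_camera"]
    else:
        W=np.eye(4);Rm=cv2.Rodrigues(c["rvec"])[0];W[:3,:3]=Rm.T;W[:3,3]=-Rm.T@np.array(c["tvec"]).ravel()
    c["W"]=W; return c
def px2z(c,uv,z):
    uv=np.atleast_2d(uv).astype(float)
    d=np.c_[(uv[:,0]-c["cx"])/c["fx"],(uv[:,1]-c["cy"])/c["fy"],np.ones(len(uv))]@c["W"][:3,:3].T
    p=c["W"][:3,3]; s=(z-p[2])/d[:,2]; return p+d*s[:,None]
def proj(c,P):
    P=np.atleast_2d(P); q=(P-c["W"][:3,3])@c["W"][:3,:3]
    return np.c_[q[:,0]/q[:,2]*c["fx"]+c["cx"],q[:,1]/q[:,2]*c["fy"]+c["cy"]]
def masks(f):
    h=cv2.cvtColor(f,cv2.COLOR_BGR2HSV)
    return cv2.inRange(h,(50,110,30),(85,255,255)),cv2.inRange(h,(5,90,80),(25,255,255)),h
E
python3 - <<'E'
from h import *
c=cam("top");f=c["frame"]
cr=f[130:290,130:440];cv2.imwrite("pics/crop1.png",cv2.resize(cr,None,fx=2.5,fy=2.5,interpolation=cv2.INTER_CUBIC))
print("cam",c["W"][:3,3])
for t in ["mat","jar"]:
  for r in manip.regions_of("top",t):
    m=r["pixels"].astype(np.uint8)
    cn=max(cv2.findContours(m,0,2)[0],key=cv2.contourArea)
    b=cv2.boxPoints(cv2.minAreaRect(cn))
    z=0 if t=="mat" else 0.042
    print(t,r["score"],r["uv"],px2z(c,r["uv"],z).round(3),px2z(c,b,z).round(3)[:,:2].tolist())
for t,z in [("switchbox",0.0),("tin",0),("growlamp",0),("toggle_tip",.077),("mister",0)]:
    for r in manip.pinpoint("top",t): print(t,r["score"],px2z(c,r["uv"],z).round(3))
s=cam("scene")
for t,z in [("jar",.042),("mat",0),("switchbox",0.0),("tin",0),("growlamp",0),("toggle_tip",.077),("mister",0)]:
    for r in manip.pinpoint("scene",t): print("scene",t,r["score"],px2z(s,r["uv"],z).round(3))
E
```

```text
cam [ 0.28944687 -0.06414715  1.78587139]
mat 0.97 [261.3, 206.6] [[0.523 0.01  0.   ]] [[0.422, 0.084], [0.635, 0.063], [0.619, -0.079], [0.406, -0.055]]
jar 0.86 [212.2, 204.3] [[0.526 0.171 0.042]] [[0.459, 0.222], [0.615, 0.205], [0.603, 0.119], [0.448, 0.138]]
jar 0.66 [210.8, 269.0] [[0.314 0.172 0.042]] [[0.236, 0.227], [0.39, 0.206], [0.376, 0.12], [0.223, 0.141]]
switchbox 0.88 [[ 0.528 -0.376  0.   ]]
tin 0.82 [[ 0.504 -0.141  0.   ]]
growlamp 0.61 [[ 0.752 -0.03   0.   ]]
toggle_tip 0.19 [[ 0.496 -0.134  0.077]]
mister 0.72 [[ 0.59  -0.512  0.   ]]
mister 0.42 [[ 0.758 -0.015  0.   ]]
scene jar 0.88 [[0.31  0.166 0.042]]
scene jar 0.79 [[0.54  0.16  0.042]]
scene jar 0.48 [[ 0.705 -0.363  0.042]]
scene mat 0.58 [[ 0.535 -0.017  0.   ]]
scene switchbox 0.5 [[0.482 0.392 0.   ]]
scene tin 0.61 [[ 0.505 -0.131  0.   ]]
scene growlamp 0.88 [[ 0.753 -0.03   0.   ]]
scene toggle_tip 0.6 [[ 0.512 -0.386  0.077]]
scene mister 0.66 [[ 0.589 -0.511  0.   ]]
```

View pics/crop1.png

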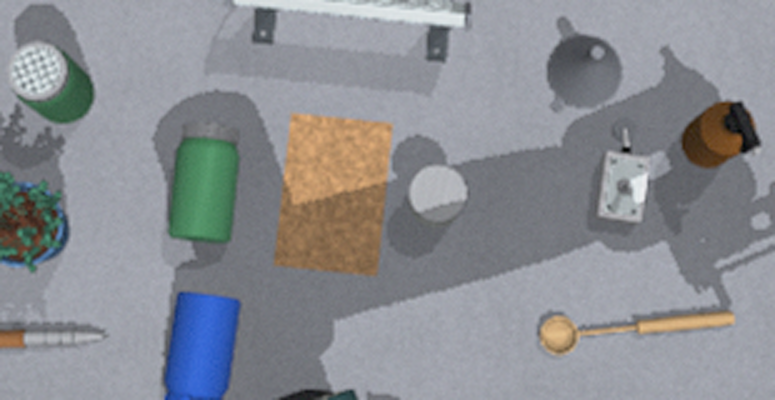

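Candidates in the top view: green jar lying (211,204), blue jar lying (210,269) and green jar standing upright (150,162). The crop confirms the one meant is the green one lying left of the mat, lid away from the robot. I'll raise the arm and turn the jaws parallel to the jar.

```bash
python3 -m crank '[[0,0,-1,0,0,-1,0.5],[0,0,-1,0,0,-1,0.5],[0,0,-1,0,0,-1,0.5],[0,0,-0.4,0,0,-1,0.5],[0,0,0,0,0,-1,0.5],[0,0,0,0,0,-1,0.5],[0,0,0,0,0,-1,0.5],[0,0,0,0,0,-1,0.5]]'
python3 -m crank '[[0,0,0,0,0,-1,0.5],[0,0,0,0,0,-1,0.5],[0,0,0,0,0,-1,0.5],[0,0,0,0,0,-1,0.5],[0,0,0,0,0,-1,0.5],[0,0,0,0,0,-0.3,0.5],[0,0,0,0,0,0,0.5]]'
cat >> h.py <<'E'
def rel(P):
    "target world point -> tool-frame shift in row units (25mm)"
    o=manip.get_obs(); M=R.from_quat(o["tool_rot"]).as_matrix()
    return (M.T@(np.array(P)-o["position"])/0.025).round(2), "toolx yaw",round(float(np.arctan2(M[1,0],M[0,0])),3),"tooly yaw",round(float(np.arctan2(M[1,1],M[0,1])),3),"z",M[:,2].round(3)
E
python3 -c "
from h import *
print(rel([0.52,0.10,0.30]))"
```

```text
time: 2.5
position: [0.2596, -0.6231, 0.3037]
tool_rot: [0.868, 0.496, 0.0, 0.0]
contact_force: [-0.7, -0.2, -0.5]
width: 0.0462
time: 3.2
position: [0.2596, -0.6231, 0.3037]
tool_rot: [0.746, 0.666, -0.0, -0.0]
contact_force: [-0.1, 0.8, -0.6]
width: 0.0468
(array([29.91,  7.09,  0.15]), 'toolx yaw', 1.458, 'tooly yaw', -0.113, 'z', array([-0., -0., -1.]))
```

```bash
python3 -m crank '[[1,0.24,0,0,0,0,0.5],[1,0.24,0,0,0,0,0.5],[1,0.24,0,0,0,0,0.5],[1,0.24,0,0,0,0,0.5],[1,0.24,0,0,0,0,0.5],[1,0.24,0,0,0,0,0.5],[1,0.24,0,0,0,0,0.5],[1,0.24,0,0,0,0,0.5]]' >/dev/null
python3 -m crank '[[1,0.24,0,0,0,0,0.5],[1,0.24,0,0,0,0,0.5],[1,0.24,0,0,0,0,0.5],[1,0.24,0,0,0,0,0.5],[1,0.24,0,0,0,0,0.5],[1,0.24,0,0,0,0,0.5],[1,0.24,0,0,0,0,0.5],[1,0.24,0,0,0,0,0.5]]'
python3 -m crank '[[1,0.24,0,0,0,0,0.5],[1,0.24,0,0,0,0,0.5],[1,0.24,0,0,0,0,0.5],[1,0.24,0,0,0,0,0.5],[1,0.24,0,0,0,0,0.5],[1,0.24,0,0,0,0,0.5],[1,0.24,0,0,0,0,0.5],[1,0.24,0,0,0,0,0.5]]' >/dev/null
python3 -m crank '[[1,0.24,0,0,0,0,0.5],[1,0.24,0,0,0,0,0.5],[1,0.24,0,0,0,0,0.5],[1,0.24,0,0,0,0,0.5],[1,0.24,0,0,0,0,0.5],[1,0.24,0,0,0,0,0.5],[0,0,0,0,0,0,0.5],[0,0,0,0,0,0,0.5]]'
python3 - <<'E'
from h import *
c=cam("wrist");cv2.imwrite("pics/w1.png",c["frame"])
print(rel([0.52,0.10,0.30]),c["W"].round(3))
E
```

```text
time: 4.8
position: [0.3999, -0.2353, 0.3038]
tool_rot: [0.746, 0.666, 0.0, 0.0]
contact_force: [0.3, 0.1, 0.0]
width: 0.0466
time: 6.4
position: [0.5222, 0.1022, 0.3035]
tool_rot: [0.746, 0.666, -0.0, -0.0]
contact_force: [-0.2, -1.1, -1.0]
width: 0.0465
(array([-0.08, -0.08,  0.15]), 'toolx yaw', 1.458, 'tooly yaw', -0.113, 'z', array([-0., -0., -1.])) [[ 0.994 -0.108 -0.032  0.532]
 [-0.112 -0.953 -0.281  0.181]
 [-0.001  0.283 -0.959  0.469]
 [ 0.     0.     0.     1.   ]]
```

View pics/w1.png

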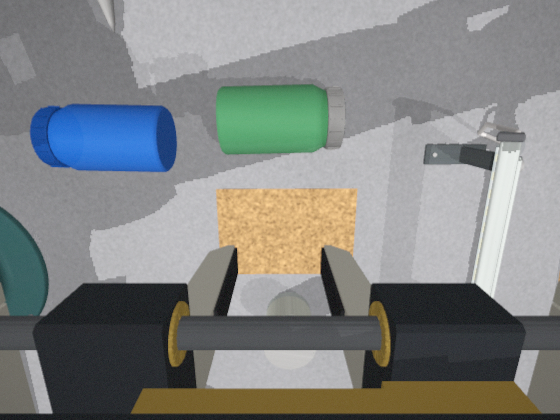

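```bash
cat >> h.py <<'E'
from scipy.optimize import minimize
def matfit(c,show=True):
    _,m,_=masks(c["frame"]); m=cv2.morphologyEx(m,cv2.MORPH_CLOSE,np.ones((5,5)))
    cn=max(cv2.findContours(m,0,2)[0],key=cv2.contourArea)
    return cn,m
def jarmask(c):
    g,_,_=masks(c["frame"]);g=cv2.morphologyEx(g,cv2.MORPH_OPEN,np.ones((3,3)))
    n,l,s,ce=cv2.connectedComponentsWithStats(g)
    return l,s,ce
def hullmask(c,x,y,yaw,x0=-.076,x1=.039,r=.042):
    t=np.linspace(0,2*np.pi,60); P=[]
    for a,rr in ((x0,r),(x1,r),(x1+.013,.036)):
        P.append(np.c_[np.full(60,a),rr*np.cos(t),.042+rr*np.sin(t)])
    P=np.vstack(P); co,si=np.cos(yaw),np.sin(yaw)
    Q=np.c_[x+co*P[:,0]-si*P[:,1],y+si*P[:,0]+co*P[:,1],P[:,2]]
    h=cv2.convexHull(proj(c,Q).astype(np.float32))
    m=np.zeros((420*4,560*4),np.uint8);cv2.fillConvexPoly(m,np.round(h*4+1.5).astype(int),1)
    return cv2.resize(m.astype(np.float32),(560,420),interpolation=cv2.INTER_AREA)
def jarfit(c,g0,seedtol=25,valid=None):
    l,s,ce=jarmask(c); u=proj(c,[[g0[0],g0[1],.042]])[0]
    i=1+np.argmin([np.hypot(*(ce[k]-u))-0.01*s[k,4] for k in range(1,len(s))])
    m=(l==i).astype(np.float32)
    v=1 if valid is None else valid
    f=lambda p:(np.abs(hullmask(c,*p)-m)*v).sum()
    r=minimize(f,g0,method="Nelder-Mead",options=dict(initial_simplex=np.array(g0)+np.array([[0,0,0],[.01,0,0],[0,.01,0],[0,0,.05]]),xatol=1e-4,fatol=.5))
    return r.x,r.fun,m.sum()
E
python3 - <<'E'
from h import *
c={**cam("wrist")}
_,m,_=masks(c["frame"])
m[280:]=0
mm=cv2.morphologyEx(m,cv2.MORPH_CLOSE,np.ones((7,7)))
ys,xs=np.nonzero(mm[150:275]); 
def edge(rows=None,cols=None):pass
# edges: top row edge over cols 235-340, left & right col edges over rows 195-240, bottom row edge over 245-315
T=[(cc,np.nonzero(mm[:,cc])[0].min()-.5) for cc in range(228,346,4)]
B=[(cc,np.nonzero(mm[:,cc])[0].max()+.5) for cc in range(246,316,4)]
L=[(np.nonzero(mm[rr])[0].min()-.5,rr) for rr in range(195,240,3)]
Rr=[(np.nonzero(mm[rr])[0].max()+.5,rr) for rr in range(195,240,3)]
for n,e in zip("TBLR",(T,B,L,Rr)):
    p=px2z(c,e,0)[:,:2]; vx,vy,x,y=cv2.fitLine(p.astype(np.float32),cv2.DIST_HUBER,0,.001,.001).ravel()
    ang=np.arctan2(vy,vx); print(n,p.mean(0).round(4),round(float(ang),4))
print(jarfit(c,[.53,.17,-.11]))
t=cam("top")
print(jarfit(t,[.53,.17,-.11]))
for r in manip.pinpoint("wrist","mat"): print(px2z(c,r["uv"],0))
for r in manip.pinpoint("wrist","jar"): print(px2z(c,r["uv"],0.042))
E
```

```text
T [0.5302 0.0738] -0.1129
B [ 0.5059 -0.0623] -0.1127
L [0.4222 0.0427] 1.4599
R [0.6296 0.0192] 1.4613
(array([ 0.53483328,  0.17180204, -0.11547203]), np.float64(2875.3125), np.float32(4542.0))
(array([ 0.52505352,  0.16321851, -0.05645276]), np.float64(1027.0), np.float32(9.0))
[[0.52016347 0.00075098 0.        ]]
[[0.30908846 0.17353017 0.042     ]]
[[0.53356988 0.17133202 0.042     ]]
```

```bash
sed -i 's/(50,110,30),(85,255,255)/(50,70,25),(85,255,255)/' h.py
python3 - <<'E'
from h import *
c=cam("wrist");h=masks(c["frame"])[2]
print(h[120,230],h[95,280],h[145,280],h[120,320],h[88,300]); 
t=cam("top");h2=masks(t["frame"])[2];print(h2[204,211],h2[190,211])
for q in (c,t): print(jarfit(q,[.53,.17,-.11]))
m=masks(c["frame"])[0]; cv2.imwrite("pics/m1.png",m)
E
```

```text
[ 69 112 175] [ 70 126 146] [ 69 114 156] [ 68 114 166] [ 67 109 131]
[90  6 40] [93 98 91]
(array([ 0.53495368,  0.1733044 , -0.09572157]), np.float64(210.125), np.float32(7289.0))
(array([ 0.5457002 ,  0.15733427, -0.17329654]), np.float64(987.4375), np.float32(44.0))
```

View pics/m1.png

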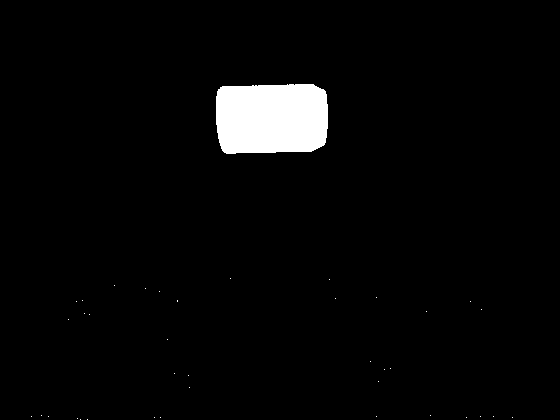

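```bash
python3 -m crank '[[0,0,0,0,0,-0.21,0.5]]'; python3 -c "
from h import *
print(rel([0.5248,0.1920,0.12]))"
```

```text
time: 6.85
position: [0.5223, 0.1018, 0.3037]
tool_rot: [0.74, 0.673, 0.0, 0.0]
contact_force: [0.5, 0.1, -1.2]
width: 0.0465
(array([ 3.6 , -0.24,  7.35]), 'toolx yaw', 1.476, 'tooly yaw', -0.095, 'z', array([ 0.,  0., -1.]))
```

```bash
python3 -m crank '[[0.9,-0.06,0.9,0,0,0,0.5],[0.9,-0.06,0.9,0,0,0,0.5],[0.9,-0.06,0.9,0,0,0,0.5],[0.9,-0.06,0.9,0,0,0,0.5],[0,0,1,0,0,0,0.5],[0,0,1,0,0,0,0.5],[0,0,1,0,0,0,0.5],[0,0,0.75,0,0,0,0.5]]'
python3 -m crank '[[0,0,0.6,0,0,0,0.5],[0,0,0.4,0,0,0,0.5],[0,0,0,0,0,0,0.5]]'
python3 - <<'E'
from h import *
c=cam("wrist");cv2.imwrite("pics/w2.png",c["frame"]); print(manip.get_obs()["position"])
s=cam("scene");cv2.imwrite("pics/s2.png",cv2.resize(s["frame"][80:240,220:460],None,fx=3,fy=3))
E
```

```text
time: 7.65
position: [0.5245, 0.1921, 0.1182]
tool_rot: [0.74, 0.673, -0.0, -0.0]
contact_force: [0.9, -0.6, -1.2]
width: 0.0466
time: 7.95
position: [0.5245, 0.1921, 0.0938]
tool_rot: [0.74, 0.673, -0.001, -0.0]
contact_force: [-0.5, 0.5, 0.2]
width: 0.0467
[0.52491941 0.19219234 0.09493693]
```

View pics/w2.png

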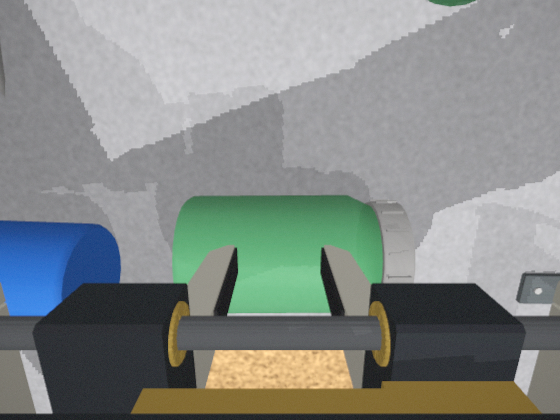

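View pics/s2.png

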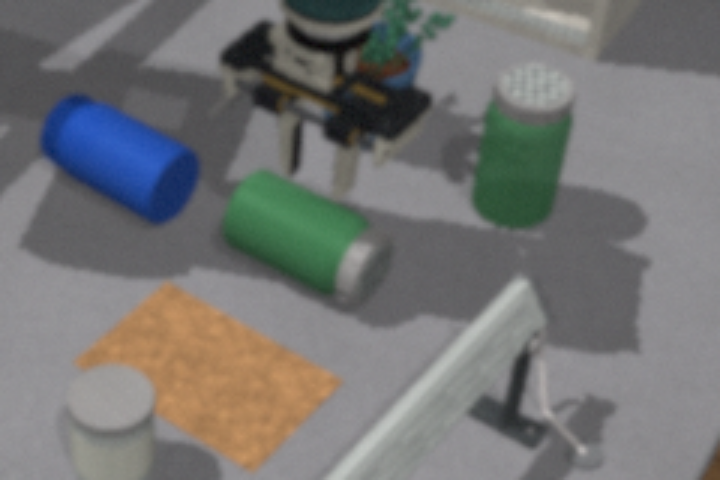

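Fingertips are over the straight glass, just behind the jar's top line. Next I lower in small steps until they touch.

```bash
python3 -m crank '[[0,0,0.25,0,0,0,0.5],[0,0,0.12,0,0,0,0.5],[0,0,0,0,0,0,0.5]]'
python3 -m crank '[[0,0,0.06,0,0,0,0.5],[0,0,0,0,0,0,0.5]]'
python3 -m crank '[[0,0,0.06,0,0,0,0.5],[0,0,0,0,0,0,0.5]]'
```

```text
time: 8.35
position: [0.5248, 0.1922, 0.0853]
tool_rot: [0.74, 0.673, -0.0, -0.0]
contact_force: [-0.1, -0.1, -0.2]
width: 0.0462
time: 8.55
position: [0.5249, 0.1923, 0.0841]
tool_rot: [0.74, 0.673, -0.0, -0.0]
contact_force: [-0.1, -0.4, 0.5]
width: 0.0464
time: 8.75
position: [0.525, 0.1923, 0.0828]
tool_rot: [0.74, 0.673, 0.0, 0.0]
contact_force: [0.1, 0.3, 1.1]
width: 0.0464
```

```bash

python3 -m crank '[[0,0,0.05,0,0,0,0.5],[0,0,0,0,0,0,0.5]]'
python3 -m crank '[[0,0,0.05,0,0,0,0.5],[0,0,0,0,0,0,0.5]]'
```

```text
time: 8.95
position: [0.5252, 0.1926, 0.0824]
tool_rot: [0.74, 0.673, 0.001, 0.0]
contact_force: [-2.2, 2.1, 8.5]
width: 0.0463
time: 9.15
position: [0.5254, 0.193, 0.0821]
tool_rot: [0.74, 0.673, 0.001, -0.0]
contact_force: [-5.9, 2.9, 16.9]
width: 0.0465
```

```bash

python3 -m crank '[[-0.16,0,-0.03,0,0,0,0.5],[-0.3,0,-0.024,0,0,0,0.5],[-0.35,0,-0.014,0,0,0,0.5]]'
python3 -m crank '[[-0.35,0,0,0,0,0,0.5],[-0.35,0,0,0,0,0,0.5]]'
```

```text
time: 9.45
position: [0.5235, 0.1726, 0.0838]
tool_rot: [0.74, 0.673, 0.001, 0.0]
contact_force: [-5.2, 1.1, 18.6]
width: 0.0469
time: 9.65
position: [0.5218, 0.1548, 0.084]
tool_rot: [0.74, 0.673, 0.001, 0.0]
contact_force: [-6.4, 0.8, 20.4]
width: 0.0461
```

```bash

python3 -m crank '[[-0.35,0,-0.015,0,0,0,0.5],[-0.3,0,0,0,0,0,0.5]]'
python3 -m crank '[[-0.3,0,0.01,0,0,0,0.5],[-0.25,0,0.02,0,0,0,0.5]]'
python3 -m crank '[[-0.15,0,0.02,0,0,0,0.5],[0,0,0,0,0,0,0.5]]'
python3 - <<'E'
from h import *
c=cam("wrist");cv2.imwrite("pics/w3.png",c["frame"]); print(manip.get_obs()["position"])
E
```

```text
time: 9.85
position: [0.5203, 0.1384, 0.084]
tool_rot: [0.74, 0.673, 0.001, 0.0]
contact_force: [-2.7, 0.9, 14.9]
width: 0.0463
time: 10.05
position: [0.5191, 0.1247, 0.0832]
tool_rot: [0.74, 0.673, 0.001, 0.001]
contact_force: [-2.0, -0.2, 15.6]
width: 0.0463
time: 10.25
position: [0.5188, 0.1207, 0.0828]
tool_rot: [0.74, 0.672, 0.001, 0.001]
contact_force: [-4.4, -2.8, 16.0]
width: 0.0464
[0.51882853 0.12089702 0.08281836]
```

View pics/w3.png

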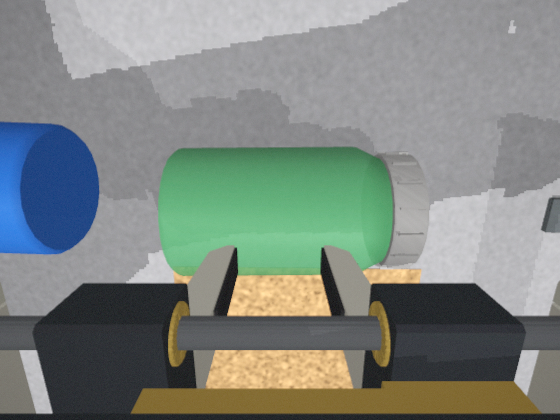

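```bash

python3 -m crank '[[0,0,-0.3,0,0,0,0.5],[0,0,-0.4,0,0,0,0.5],[0.7,0,0,0,0,0,0.5],[0.66,0,0,0,0,0,0.5],[0,0,0,0,0,0,0.5]]'
cat >> h.py <<'E'
M0=np.array([.5229,.0052]);MY=-.1127
def status(g0,cut=240):
    c=cam("wrist"); c["frame"][290:]=0
    v=np.ones((420,560),np.float32); v[cut:]=0; l=jarmask(c)
    v[235:,180:380]=0;v[285:]=0
    x,e,a=jarfit(c,g0,valid=v); 
    d=x[:2]-M0; co,si=np.cos(MY),np.sin(MY)
    o=manip.get_obs();u=np.array([np.cos(x[2]),np.sin(x[2])]);w=np.array([-u[1],u[0]]);q=o["position"][:2]-x[:2]
    print("jar",x.round(4),"err",e,a,"| in mat x %.4f y %.4f yaw %.4f"%(co*d[0]+si*d[1],-si*d[0]+co*d[1],x[2]-MY),"| tcp in jar axial %.4f behind %.4f z %.4f"%(q@u,q@w,o["position"][2]))
    print(rel(np.r_[x[:2],.1])[1:])
    return c
E
python3 - <<'E'
from h import *
status([.531,.137,-.096],280)
E
```

```text
time: 10.8
position: [0.5213, 0.1566, 0.0985]
tool_rot: [0.739, 0.673, 0.0, -0.0]
contact_force: [0.4, -0.3, 0.3]
width: 0.0467
jar [ 0.532   0.1369 -0.0853] err 130.125 15298.0 | in mat x -0.0058 y 0.1319 yaw 0.0274 | tcp in jar axial -0.0123 behind 0.0179 z 0.0984
('toolx yaw', 1.477, 'tooly yaw', -0.094, 'z', array([-0., -0., -1.]))
```

```bash

python3 -m crank '[[0,0,0.4,0,0,0,0.5],[0,0,0.2,0,0,0,0.5],[0,0,0.09,0,0,0,0.5],[0,0,0,0,0,0,0.5]]'
python3 -m crank '[[-0.16,0,-0.016,0,0,0,0.5],[-0.3,0,-0.02,0,0,0,0.5],[-0.35,0,-0.014,0,0,0,0.5]]'
python3 -m crank '[[-0.35,0,0,0,0,0,0.5],[-0.35,0,0,0,0,0,0.5],[-0.35,0,0,0,0,0,0.5]]'

```

```text
time: 11.25
position: [0.5215, 0.1552, 0.0825]
tool_rot: [0.74, 0.673, 0.001, -0.0]
contact_force: [-8.6, 3.3, 19.8]
width: 0.0461
time: 11.55
position: [0.5195, 0.1348, 0.0839]
tool_rot: [0.74, 0.673, 0.001, -0.0]
contact_force: [-8.8, 1.4, 20.4]
width: 0.0465
time: 11.85
position: [0.5171, 0.1082, 0.0839]
tool_rot: [0.74, 0.673, 0.001, 0.0]
contact_force: [-7.9, 1.1, 20.7]
width: 0.0468
```

```bash

python3 -m crank '[[-0.3,0,-0.015,0,0,0,0.5],[-0.3,0,0.01,0,0,0,0.5],[-0.25,0,0.02,0,0,0,0.5]]'
python3 -m crank '[[-0.15,0,0.02,0,0,0,0.5],[0,0,0,0,0,0,0.5]]'
python3 -m crank '[[0,0,-0.3,0,0,0,0.5],[0,0,-0.4,0,0,0,0.5],[0.7,0,0,0,0,0,0.5],[0.66,0,0,0,0,0,0.5],[0,0,0,0,0,0,0.5]]'
python3 - <<'E'
from h import *
status([.528,.10,-.09],280)
E
```

```text
time: 12.15
position: [0.5151, 0.0868, 0.0829]
tool_rot: [0.74, 0.672, 0.0, 0.0]
contact_force: [-3.4, -0.5, 13.8]
width: 0.0467
time: 12.35
position: [0.5148, 0.0829, 0.0824]
tool_rot: [0.74, 0.672, 0.0, 0.0]
contact_force: [-4.0, -2.4, 14.7]
width: 0.0468
time: 12.85
position: [0.5178, 0.1187, 0.0994]
tool_rot: [0.74, 0.673, 0.0, -0.0]
contact_force: [-0.3, -0.7, 0.2]
width: 0.0464
jar [ 0.5288  0.1003 -0.0895] err 125.6875 15690.0 | in mat x -0.0048 y 0.0952 yaw 0.0232 | tcp in jar axial -0.0126 behind 0.0166 z 0.0992
('toolx yaw', 1.477, 'tooly yaw', -0.094, 'z', array([-0., -0., -1.]))
```

```bash

python3 -m crank '[[0.06,0,0.4,0,0,0,0.5],[0,0,0.2,0,0,0,0.5],[0,0,0.09,0,0,0,0.5],[0,0,0,0,0,0,0.5]]'
python3 -m crank '[[-0.16,0,-0.02,0,0,0,0.5],[-0.3,0,-0.02,0,0,0,0.5],[-0.35,0,-0.014,0,0,0,0.5]]'
python3 -m crank '[[-0.35,0,0,0,0,0,0.5],[-0.35,0,0,0,0,0,0.5],[-0.35,0,0,0,0,0,0.5]]'

```

```text
time: 13.3
position: [0.518, 0.119, 0.0825]
tool_rot: [0.74, 0.672, 0.0, -0.0]
contact_force: [-4.3, 2.7, 13.6]
width: 0.0467
time: 13.6
position: [0.516, 0.0986, 0.084]
tool_rot: [0.74, 0.673, 0.0, -0.0]
contact_force: [-6.2, 1.3, 12.9]
width: 0.0465
time: 13.9
position: [0.5136, 0.0722, 0.084]
tool_rot: [0.74, 0.673, 0.0, 0.0]
contact_force: [-4.1, -0.4, 13.6]
width: 0.0465
```

```bash

python3 -m crank '[[-0.3,0,0,0,0,0,0.5],[-0.3,0,0.01,0,0,0,0.5],[-0.25,0,0.02,0,0,0,0.5]]'
python3 -m crank '[[-0.15,0,0.02,0,0,0,0.5],[0,0,0,0,0,0,0.5]]'
python3 -m crank '[[0,0,-0.3,0,0,0,0.5],[0,0,-0.4,0,0,0,0.5],[0.7,0,0,0,0,0,0.5],[0.72,0,0,0,0,0,0.5],[0,0,0,0,0,0,0.5]]'
python3 - <<'E'
from h import *
status([.526,.064,-.09],280)
E
```

```text
time: 14.2
position: [0.5117, 0.0508, 0.083]
tool_rot: [0.74, 0.672, 0.0, 0.0]
contact_force: [-2.3, -1.0, 10.9]
width: 0.0466
time: 14.4
position: [0.5113, 0.0469, 0.0825]
tool_rot: [0.74, 0.672, 0.0, 0.0]
contact_force: [-2.2, -1.3, 11.4]
width: 0.0466
time: 14.9
position: [0.5146, 0.0844, 0.0999]
tool_rot: [0.74, 0.673, 0.0, -0.0]
contact_force: [0.4, 0.1, 1.2]
width: 0.0466
jar [ 0.5258  0.0644 -0.0876] err 141.4375 15173.0 | in mat x -0.0037 y 0.0591 yaw 0.0251 | tcp in jar axial -0.0130 behind 0.0182 z 0.0997
('toolx yaw', 1.477, 'tooly yaw', -0.094, 'z', array([-0., -0., -1.]))
```

```bash

python3 -m crank '[[0,0,0.4,0,0,0,0.5],[0,0,0.2,0,0,0,0.5],[0,0,0.12,0,0,0,0.5],[0,0,0,0,0,0,0.5]]'
python3 -m crank '[[-0.16,0,-0.02,0,0,0,0.5],[-0.3,0,-0.02,0,0,0,0.5],[-0.35,0,-0.014,0,0,0,0.5]]'
python3 -m crank '[[-0.35,0,0,0,0,0,0.5],[-0.35,0,0,0,0,0,0.5],[-0.35,0,0,0,0,0,0.5]]'

```

```text
time: 15.35
position: [0.5146, 0.0832, 0.0824]
tool_rot: [0.74, 0.672, 0.0, -0.0]
contact_force: [-7.7, 2.2, 15.6]
width: 0.046
time: 15.65
position: [0.5126, 0.0628, 0.0839]
tool_rot: [0.74, 0.673, 0.0, -0.0]
contact_force: [-8.5, 1.3, 16.6]
width: 0.0466
time: 15.95
position: [0.5102, 0.0363, 0.084]
tool_rot: [0.74, 0.672, 0.0, 0.0]
contact_force: [-6.4, 0.6, 16.5]
width: 0.0463
```

```bash

python3 -m crank '[[-0.3,0,0,0,0,0,0.5],[-0.3,0,0.01,0,0,0,0.5],[-0.25,0,0.02,0,0,0,0.5]]'
python3 -m crank '[[-0.15,0,0.02,0,0,0,0.5],[0,0,0,0,0,0,0.5]]'
python3 -m crank '[[0,0,-0.3,0,0,0,0.5],[0,0,-0.4,0,0,0,0.5],[0.7,0,0,0,0,0,0.5],[0.72,0,0,0,0,0,0.5],[0,0,0,0,0,0,0.5]]'
python3 - <<'E'
from h import *
c=status([.522,.028,-.09],280);cv2.imwrite("pics/w4.png",c["frame"])
E
```

```text
time: 16.25
position: [0.5083, 0.0149, 0.083]
tool_rot: [0.74, 0.672, 0.0, 0.0]
contact_force: [-4.0, -1.0, 13.6]
width: 0.0463
time: 16.45
position: [0.5079, 0.011, 0.0825]
tool_rot: [0.74, 0.672, 0.0, 0.001]
contact_force: [-3.5, -1.1, 15.2]
width: 0.0465
time: 16.95
position: [0.5111, 0.0485, 0.0994]
tool_rot: [0.74, 0.673, 0.0, -0.0]
contact_force: [0.1, -0.7, 0.3]
width: 0.0465
jar [ 0.5225  0.028  -0.0947] err 108.5 15036.0 | in mat x -0.0030 y 0.0226 yaw 0.0180 | tcp in jar axial -0.0133 behind 0.0186 z 0.0992
('toolx yaw', 1.477, 'tooly yaw', -0.094, 'z', array([-0., -0., -1.]))
```

View pics/w4.png

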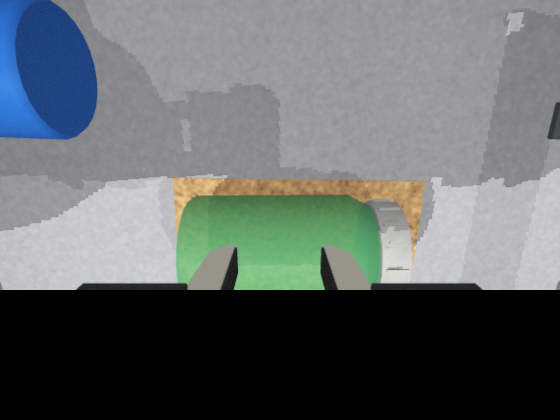

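```bash

python3 - <<'E'
from h import *
c=cam("wrist");_,m,_=masks(c["frame"]);m=cv2.morphologyEx(m,cv2.MORPH_CLOSE,np.ones((5,5)))
e=[]
for cc in range(185,415,4):
    k=np.nonzero(m[165:200,cc])[0]
    if len(k): e.append((cc,165+k.min()-.5))
p=px2z(c,e,0)[:,:2]; vx,vy,x,y=cv2.fitLine(p.astype(np.float32),cv2.DIST_HUBER,0,.001,.001).ravel()
print(p.mean(0),np.arctan2(vy,vx)); d=p.mean(0)-M0; print(-np.sin(MY)*d[0]+np.cos(MY)*d[1])
r=[(np.nonzero(m[rr,390:450])[0].max()+390.5,rr) for rr in range(185,240,4)]
l=[(np.nonzero(m[rr,150:230])[0].min()+149.5,rr) for rr in range(185,240,4)]
for q in (l,r):
    d=px2z(c,q,0)[:,:2].mean(0)-M0; print(np.cos(MY)*d[0]+np.sin(MY)*d[1])
E
```

```text
[0.53095271 0.07411905] -0.107306466
0.06938745762413252Traceback (most recent call last):
  File "<stdin>", line 10, in <module>
    return umr_minimum(a, axis, None, out, keepdims, initial, where)
ValueError: zero-size array to reduction operation minimum which has no identity
```

```bash

python3 -m crank '[[0,0,0.4,0,0,0,0.5],[0,0,0.2,0,0,0,0.5],[0,0,0.1,0,0,0,0.5],[0,0,0,0,0,0,0.5]]'
python3 -m crank '[[-0.16,0,-0.02,0,0,0,0.5],[-0.3,0,-0.02,0,0,0,0.5],[-0.35,0,-0.014,0,0,0,0.5]]'
python3 -m crank '[[-0.35,0,0,0,0,0,0.5],[-0.3,0,0,0,0,0,0.5],[-0.2,0,0,0,0,0,0.5],[-0.09,0,0,0,0,0,0.5],[0,0,0,0,0,0,0.5]]'
python3 -m crank '[[0,0,-0.2,0,0,0,0.5],[0,0,-0.5,0,0,0,0.5],[0.7,0,-0.3,0,0,0,0.5],[0,0,0,0,0,0,0.5]]'
python3 - <<'E'
from h import *
c=status([.5215,.005,-.09],280)
E
```

```text
time: 17.45
position: [0.5112, 0.0473, 0.0824]
tool_rot: [0.74, 0.672, 0.0, -0.0]
contact_force: [-7.8, 3.4, 15.8]
width: 0.0466
time: 17.75
position: [0.5092, 0.0269, 0.0839]
tool_rot: [0.74, 0.673, 0.0, -0.0]
contact_force: [-6.9, 2.9, 16.6]
width: 0.0464
time: 18.25
position: [0.507, 0.0032, 0.084]
tool_rot: [0.74, 0.672, 0.0, 0.0]
contact_force: [-7.0, -0.1, 17.6]
width: 0.0463
time: 18.65
position: [0.5091, 0.0221, 0.1093]
tool_rot: [0.74, 0.673, 0.001, 0.0]
contact_force: [0.6, -1.4, 0.7]
width: 0.0463
jar [ 0.5205  0.0061 -0.0952] err 92.9375 16097.0 | in mat x -0.0025 y 0.0006 yaw 0.0175 | tcp in jar axial -0.0131 behind 0.0143 z 0.1086
('toolx yaw', 1.477, 'tooly yaw', -0.094, 'z', array([ 0.001, -0.   , -1.   ]))
```

Jar is 1–3 mm from the mat centre, and its yaw is 0.018 rad off the mat's. I'll rise, shut the jaws and go to look at the switch box.

```bash

python3 -m crank '[[0,0,-0.6,0,0,0,0.5],[0,0,-1,0,0,0,0.5],[0,0,-1,0,0,0,0.2],[0,0,-1,0,0,0,0],[0,0,-1,0,0,0,0],[0,0,-1,0,0,0,0],[0,0,-1,0,0,0,0]]'
python3 -c "
from h import *
print(rel([0.44,-0.40,0.27]))"
```

```text
time: 19.4
position: [0.5082, 0.0208, 0.2748]
tool_rot: [0.74, 0.673, 0.0, 0.0]
contact_force: [-0.1, 0.5, 0.7]
width: 0.0107
(array([-17.01,  -1.11,   0.19]), 'toolx yaw', 1.475, 'tooly yaw', -0.096, 'z', array([ 0., -0., -1.]))
```

```bash

python3 -m crank '[[-1,0,0,0,0,0,0],[-1,0,0,0,0,0,0],[-1,0,0,0,0,0,0],[-1,0,0,0,0,0,0],[-1,0,0,0,0,0,0],[-1,0,0,0,0,0,0],[-1,0,0,0,0,0,0],[-1,0,0,0,0,0,0]]' >/dev/null
python3 -m crank '[[-1,0,0,0,0,0,0],[-1,0,0,0,0,0,0],[-1,0,0,0,0,0,0],[-1,0,0,0,0,0,0],[-1,0,0,0,0,0,0],[-1,0,0,0,0,0,0],[-1,0,0,0,0,0,0],[-1,0,0,0,0,0,0]]' 
python3 -m crank '[[-1,0,0,0,0,0,0],[-0.5,0,0,0,0,0,0],[0,0,0,0,0,0,0]]' 
python3 - <<'E'
from h import *
c=cam("wrist");cv2.imwrite("pics/w5.png",c["frame"])
for t,z in (("toggle_tip",.077),("switchbox",0)):
    for r in manip.pinpoint("wrist",t): print(t,r["score"],r["uv"],px2z(c,r["uv"],z).round(4))
E
```

```text
time: 21.0
position: [0.4698, -0.3783, 0.2737]
tool_rot: [0.74, 0.673, -0.0, 0.0]
contact_force: [0.4, 0.3, -0.3]
width: 0.0004
time: 21.3
position: [0.4664, -0.4154, 0.2729]
tool_rot: [0.741, 0.672, -0.0, -0.0]
contact_force: [0.5, -0.1, -0.4]
width: 0.0003
toggle_tip 0.6 [316.8, 148.6] [[ 0.5126 -0.3769  0.077 ]]
switchbox 0.75 [320.6, 148.4] [[ 0.5258 -0.3858  0.    ]]
```

View pics/w5.png

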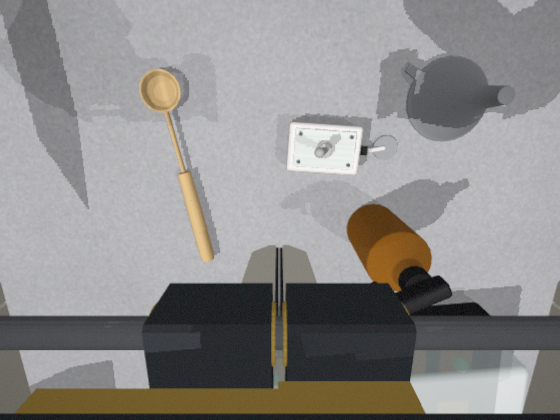

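```bash

python3 - <<'E'
from h import *
c=cam("wrist");f=c["frame"]
cv2.imwrite("pics/w5c.png",cv2.resize(f[110:190,270:400],None,fx=6,fy=6,interpolation=cv2.INTER_CUBIC))
h=cv2.cvtColor(f,cv2.COLOR_BGR2HSV);m=cv2.inRange(h,(0,0,225),(180,30,255))
cs=[x for x in cv2.findContours(m,0,2)[0] if cv2.pointPolygonTest(cv2.convexHull(x),(325.,140.),False)>0]
cn=max(cs,key=cv2.contourArea);b=cv2.boxPoints(cv2.minAreaRect(cn));print(b.round(1))
p=px2z(c,b,.036)[:,:2];print(p.round(4),p.mean(0).round(4))
for i in range(4):
    d=p[(i+1)%4]-p[i];print(np.hypot(*d).round(4),np.arctan2(d[1],d[0]).round(3))
E
```

```text
[[286.4 170.7]
 [289.7 124.8]
 [360.4 130. ]
 [357.  175.9]]
[[ 0.4781 -0.4034]
 [ 0.487  -0.3483]
 [ 0.5716 -0.3624]
 [ 0.566  -0.4184]] [ 0.5257 -0.3831]
0.0559 1.41
0.0858 -0.166
0.0562 -1.67
0.0892 2.973
```

View pics/w5c.png

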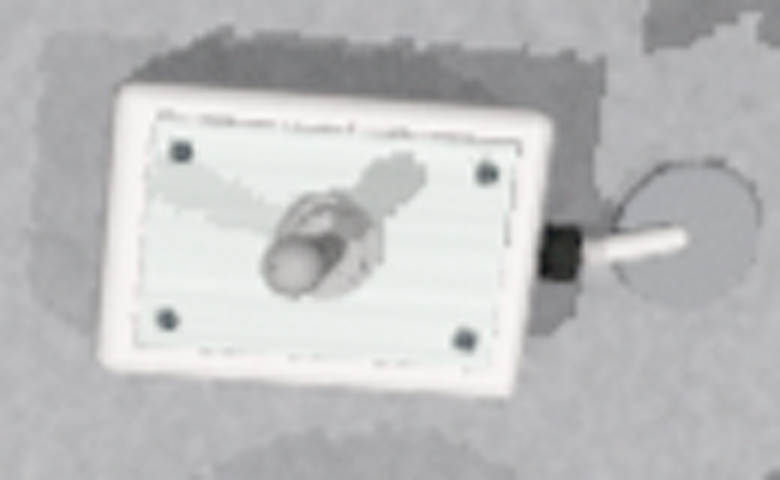

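```bash

python3 -m crank '[[0,0,0,0,0,0.9,0],[0,0,0,0,0,0,0]]' 
python3 - <<'E'
from h import *
print(rel([.4678,-.3743,.066]))
c=cam("wrist")
for uv in ([318.8,153.8],): print(px2z(c,uv,.077)) if 0 else None
for r in manip.pinpoint("wrist","toggle_tip")+manip.pinpoint("wrist","mister"): print(r["score"],r["uv"],px2z(c,r["uv"],.077).round(4))
s=cam("scene")
print([(px2z(s,r["uv"],.077).round(4),r["score"]) for r in manip.pinpoint("scene","toggle_tip")])
E
```

```text
time: 21.7
position: [0.4672, -0.4134, 0.2733]
tool_rot: [0.764, 0.645, 0.0, 0.0]
contact_force: [-0.3, -1.0, -0.5]
width: 0.0002
(array([ 1.55, -0.24,  8.29]), 'toolx yaw', 1.403, 'tooly yaw', -0.168, 'z', array([ 0., -0., -1.]))
0.64 [313.4, 148.4] [[ 0.5126 -0.3776  0.077 ]]
0.58 [373.2, 223.4] [[ 0.5702 -0.4761  0.077 ]]
0.17 [311.4, 149.8] [[ 0.5102 -0.3787  0.077 ]]
[(array([[ 0.509 , -0.3823,  0.077 ]]), 0.58)]
```

```bash

python3 -m crank '[[0.8,-0.12,0.5,0,0,0,0],[0.78,-0.12,1,0,0,0,0],[0,0,1,0,0,0,0],[0,0,1,0,0,0,0],[0,0,1,0,0,0,0],[0,0,1,0,0,0,0],[0,0,1,0,0,0,0],[0,0,0.8,0,0,0,0]]' 
python3 -m crank '[[0,0,0.6,0,0,0,0],[0,0,0.4,0,0,0,0],[0,0,0,0,0,0,0]]' 
python3 - <<'E'
from h import *
print(rel([.5122,-.3805,.066]))
c=cam("wrist");cv2.imwrite("pics/w6.png",c["frame"])
E
```

```text
time: 22.75
position: [0.4674, -0.374, 0.0889]
tool_rot: [0.763, 0.646, -0.0, -0.0]
contact_force: [0.6, 0.3, -0.9]
width: 0.0007
time: 23.05
position: [0.4673, -0.374, 0.0644]
tool_rot: [0.764, 0.646, -0.0, -0.001]
contact_force: [0.6, -0.3, -0.2]
width: 0.0004
(array([ 0.04,  1.81, -0.07]), 'toolx yaw', 1.404, 'tooly yaw', -0.167, 'z', array([-0.001,  0.001, -1.   ]))
```

View pics/w6.png

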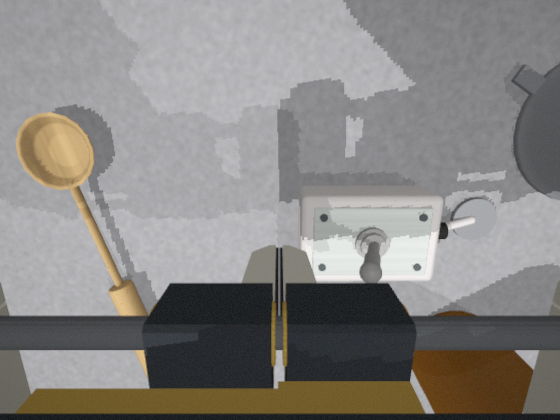

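```bash

python3 - <<'E'
from h import *
c=cam("wrist")
for z in (.077,.08): 
  P=px2z(c,[371,271],z)[0]; print(P,rel(P)[0])
print(proj(c,[[.5122,-.3805,.077],[.54,-.385,.077]]))
P=px2z(c,[370.5,241],.044)[0];print("pivot",P)
b=np.array([[303,188],[442,196],[437,284],[301,277]]);print(px2z(c,b,.036).mean(0))
E
```

```text
[ 0.5159773  -0.38201901  0.077     ] [ 0.02  1.95 -0.43]
[ 0.51530569 -0.38033824  0.08      ] [ 0.09  1.91 -0.55]
[[363.55374361 269.49875186]
 [417.26631144 269.18768285]]
pivot [ 0.52485214 -0.37990996  0.044     ]
[ 0.52714177 -0.38153779  0.036     ]
```

```bash

python3 -m crank '[[0,0.4,0,0,0,0,0],[0,0.4,0,0,0,0,0],[0,0.2,0,0,0,0,0],[0,0,0,0,0,0,0]]' 
python3 -m crank '[[0,0.2,0,0,0,0,0],[0,0.2,0,0,0,0,0],[0,0,0,0,0,0,0]]' 
python3 -m crank '[[0,0.2,0,0,0,0,0],[0,0.2,0,0,0,0,0],[0,0,0,0,0,0,0]]'
```

```text
time: 23.55
position: [0.4932, -0.3785, 0.0654]
tool_rot: [0.764, 0.646, 0.0, 0.0]
contact_force: [1.1, 0.0, -0.1]
width: 0.0006
time: 23.85
position: [0.5026, -0.3802, 0.0654]
tool_rot: [0.764, 0.646, 0.0, 0.0]
contact_force: [-0.2, 0.4, -1.0]
width: 0.0
time: 24.15
position: [0.5126, -0.3818, 0.0653]
tool_rot: [0.764, 0.646, 0.0, 0.0]
contact_force: [-0.4, 0.0, 0.4]
width: 0.0006
```

```bash

python3 - <<'E'
from h import *
c=cam("wrist");cv2.imwrite("pics/w7.png",c["frame"])
E
```

```text
(no output)
```

View pics/w7.png

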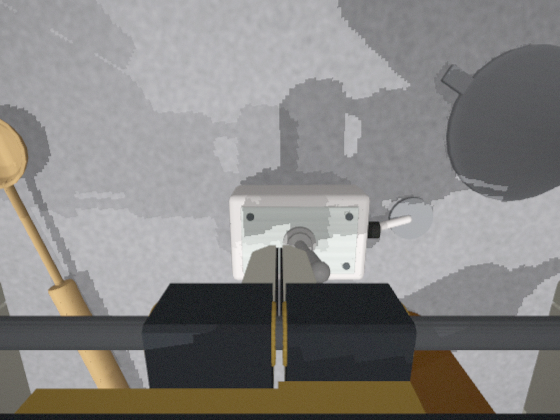

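```bash

python3 -m crank '[[0,0.16,0,0,0,0,0],[0,0.1,0,0,0,0,0]]' 
python3 -m crank '[[0,0.08,0,0,0,0,0],[0,0.08,0,0,0,0,0]]'
python3 -m crank '[[0,0.08,0,0,0,0,0],[0,0.04,0,0,0,0,0]]'
```

```text
time: 24.4
position: [0.5184, -0.3828, 0.065]
tool_rot: [0.764, 0.646, -0.0, -0.0]
contact_force: [-2.3, 0.9, -1.3]
width: 0.0005
time: 24.6
position: [0.5201, -0.3831, 0.0648]
tool_rot: [0.764, 0.646, -0.002, -0.003]
contact_force: [-33.3, 7.7, 11.2]
width: 0.0006
time: 24.8
position: [0.5204, -0.3833, 0.0647]
tool_rot: [0.764, 0.645, -0.003, -0.005]
contact_force: [-52.8, 12.6, 21.7]
width: 0.0005
```

It has reached its stop; the force rose to 54 N. Backing off straight away.

```bash

python3 -m crank '[[0,-0.5,0,0,0,0,0],[0,-0.8,0,0,0,0,0],[0,-0.5,-0.5,0,0,0,0],[0,0,-1,0,0,0,0],[0,0,-1,0,0,0,0],[0,0,-1,0,0,0,0],[0,0,-1,0,0,0,0],[0,0,-1,0,0,0,0]]'
python3 -m crank '[[-0.5,0,-1,0,0,0,0],[-0.5,0,-1,0,0,0,0],[-0.3,0,-1,0,0,0,0],[0,0,0,0,0,0,0],[0,0,0,0,0,0,0]]'
python3 - <<'E'
from h import *
c=cam("wrist");f=c["frame"]
for t,z in (("toggle_tip",.077),): 
    for r in manip.pinpoint("wrist",t): print(r["score"],r["uv"],px2z(c,r["uv"],z).round(4))
print(proj(c,[[.526,-.382,.036],[.526+.0138,-.382-.0023,.077],[.526-.0138,-.382+.0023,.077]]).round(1))
x,y=proj(c,[[.526,-.382,.036]])[0].astype(int)
cv2.imwrite("pics/w8.png",cv2.resize(f[max(0,y-50):y+50,x-65:x+65],None,fx=5,fy=5,interpolation=cv2.INTER_CUBIC)); print(x-65,y-50)
s=cam("scene");cv2.imwrite("pics/s8.png",s["frame"])
t=cam("top");cv2.imwrite("pics/t8.png",t["frame"])
for n,q in (("scene",s),("top",t)):
    for r in manip.pinpoint(n,"jar"): print(n,r["score"],px2z(q,r["uv"],.042).round(3))
    for r in manip.pinpoint(n,"tin"): print(n,"tin",r["score"],px2z(q,r["uv"],0).round(3))
E
```

```text
time: 25.6
position: [0.4812, -0.3765, 0.2042]
tool_rot: [0.764, 0.646, 0.0, 0.0]
contact_force: [-0.0, -1.0, -0.1]
width: 0.0005
time: 26.1
position: [0.4758, -0.4087, 0.2779]
tool_rot: [0.764, 0.646, 0.0, 0.0]
contact_force: [0.2, -0.4, 0.0]
width: 0.0008
0.66 [181.1, 186.1] [[ 0.3648 -0.3906  0.077 ]]
0.57 [328.9, 152.4] [[ 0.5381 -0.3808  0.077 ]]
[[314.5 151.2]
 [330.8 155.3]
 [305.9 155.3]]
249 101
scene 0.9 [[ 0.525 -0.     0.042]]
scene 0.87 [[0.314 0.161 0.042]]
scene tin 0.66 [[ 0.503 -0.132  0.   ]]
top 0.87 [[0.295 0.183 0.042]]
top 0.68 [[0.504 0.003 0.042]]
top tin 0.82 [[ 0.51  -0.128  0.   ]]
```

View pics/w8.png

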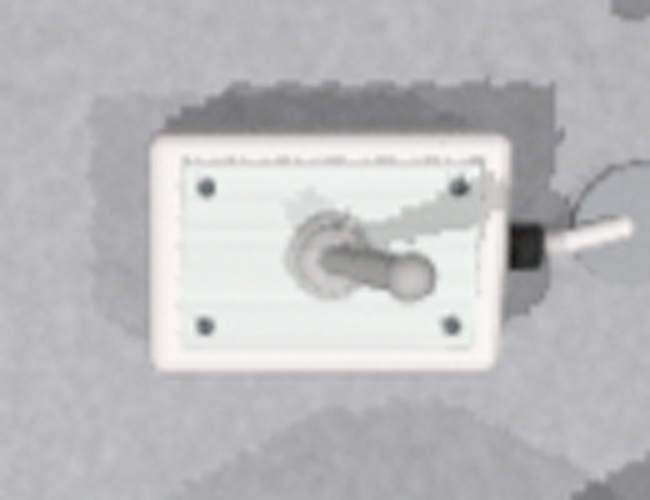

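View pics/s8.png

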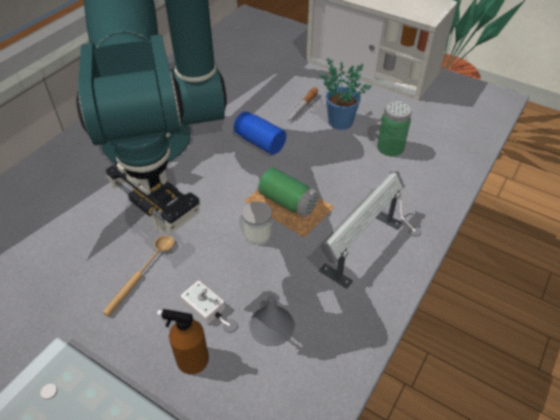

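View pics/t8.png

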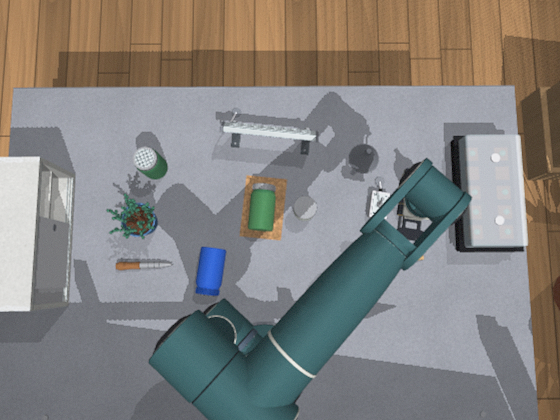

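The crop shows the toggle tip at wrist pixel (331,156); I predicted (331,155) for "on". Both overview pictures show the jar lying still across the middle of the mat, at (288,192) in scene and (262,208) in top. The tin and everything else look unmoved.

```bash
python3 -c "
from rig import manip
print(manip.job_done(), manip.get_obs()['time'])"
```

```text
the job is handed in; nothing more can be done
the job is handed in; nothing more can be done
```

I rolled the green jar onto the cork mat in five top strokes, with two fingertips and about 11–21 N of downward press. I then pushed the toggle over to its stop, backed the arm off and handed the job in at about 26 s.

**Jar:** After the last stroke it measured about −2.5 mm along and 0.6 mm across from the mat's centre, and 0.018 rad off parallel. I did not repeat that precise fit after the toggle push. The later overview pictures still show the jar in the middle. The network's rough jar origin in the top view was about 15–20 mm nearer the robot than my fit, and the scene view agreed with the fit to about 7 mm.

**Toggle:** The tip appears where "on" should put it, within about 1 px. The finger force peaked at about 54 N against the stop before I backed off. That is under the 120 N wrist limit but higher than needed. The lamp shows no clear change of brightness in the pictures, so "on" rests on the lever's position.

**Everything else:** The other things look unmoved in the final views. The tin's reading in the top view came out 13 mm from my first one, while the scene view gave the same position as before, so I take that as detection noise.

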